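# Refit the oil filler cap on a rocker cover

## Robot

A 6-joint arm with a two-finger parallel gripper is mounted at the origin on a cart in front of the work surface, level with it; the furniture and walls round the work are solid. World frame = base frame: x ahead of the robot, y to its left, z up, the work surface at z = 0. Lengths are in m, angles in rad, forces in N, time in s.
With the tool pointing down it reaches from about 0.275 to 0.75 m from the base axis. Payload 10.2 kg.
Tool frame: the origin (TCP) lies where the fingers leave the gripper's body, on its centre line; the fingertips stand 73 mm ahead of it and the grasp point (between the pads) lies 54 mm ahead of it (manip.hold_point_z is the distance from the TCP to the grasp point, in m); z points along the fingers, y is the line along which they close (so a half turn about z gives the same grasp; the last joint's range is limited). The gripper opens to 85 mm and grips with 20 to 120 N. Pads are 22 mm wide; open, the fingers measure 114 mm over their backs; the gripper's body (76 mm by 85 mm) begins 54 mm behind the grasp point. The pads swing forward as they close: fully open they stand 13 mm farther back than shut.
Start: joints at [0.924, 0.313, 1.498, -0, 1.331, -0.223], TCP at [0.216, 0.479, 0.304] pointing down, gripper open.
Joint ranges: [-2.94, 2.94], [-0.97, 2.17], [0.19, 2.56], [-1.23, 4.37], [0.02, 3.11], [-2.88, 2.88]. Speed limits (rad/s): [2.39, 2.39, 3.01, 3.14, 3.14, 3.14].

## Interface

Orientations are given as a 3x3 rotation matrix whose columns are the frame's x, y, z axes.
In Python, from station import manip, cams gives the robot as it stands.
- The arm moves only by the tool jog_arm, never from a script. Its argument "motion" is one flat list of numbers, 4 for each row, row after row: the shift along the tool's x, y, z in mm, then the turn about the tool's z in rad. A call has 1 to 10 rows; each row shifts and turns the commanded pose from where the row before left it, along the tool's axes as they then stand; what a row does not reach is not made up. A row lasts 1/8 s, in which the tool goes at most 62.5 mm and 10.7 degrees, less where a joint would pass 70% of its speed; a pose out of reach is approached as far as the arm can. A call with a gripper value outside its range is refused whole. "hand" is the opening, from -1 (shut) to 1 (fully open), so that 0 is half open, set as the call begins (left out, the last holds). The fingers move at their own pace and stop on an object; "force" is the grip in N (left out, the last holds). Time passes only in rows, so rows that do not move let the fingers close. It gives the time, the measured TCP pose, the force, the opening and the grip force at its end, in the units of the state.
- manip.state(): the state, without advancing time (a new reading comes with each control period).
- cams.capture(name): name is "scene" or "top" or "wrist"; returns the picture (420x560x3 uint8, blue, green, red); there is no depth.
- cams.camera_params(name): a dict with "vfov" (degrees; the focal length in pixels is half the picture's height over the tangent of half this angle, whatever the lens; pixels are square), "cx", "cy" (the principal point, pixels), "k1" (the pictures are not rectified: a ray, as slopes to the right and down, at radius r is drawn at 1 + k1 r^2 times it, then the intrinsics apply), "rvec" (rotation vector, rad) and "tvec" (3), from world to camera coordinates, as OpenCV has them; the wrist camera has in their place "tool_from_camera" (4x4, takes a point from camera to tool coordinates, whose origin is the TCP and whose axes are the flange's). Camera axes: x right, y down, z forward; pixel columns grow to the right and rows downward; lengths in m; the calibration is good to about 2 mm. A picture is of the moment at which its call begins: read the wrist's pose just before it. camera_params takes no time and is no camera call.
- manip.hand_in(): hands the job in; it is judged then, once.
The state is a dict: "time_s": time; "joint_pos": joint angles; "qd": joint speeds; "effort": joint torques, N m; "tool_pos": TCP position; "tcp_rot": TCP orientation; "force": force on the tool from outside, world axes, zero at the start; "ft_torque": the same for the moment, N m; "grip_width": opening from 0.0 (shut) to 1.0 (fully open); "grasp_force": force on a finger pad.
Only numpy, scipy, OpenCV 4.12 (cv2) and the standard library are available. Lean on these libraries where they do the work, as an engineer would, in place of code of your own. Each camera call takes 0.05 s, during which the arm holds its last target. There are 200 camera calls.

## Task

The cylinder head is back from overhaul: close its oil filler so that no dirt gets in. Set the black screw cap level on the filler neck of the rocker cover, turn it backward (anticlockwise seen from above) under light pressure until you feel it drop over the thread start, then screw it forward (clockwise) fully home against its stop, squeezing the seal, and let go of it. Use finger force only, never force the thread, and leave the other things on the bench where they are.

Things in the scene. Friction and masses are not known exactly. Their poses are not given: they have to be found in the camera images.
- cap: Black plastic screw cap with a thin yellow ring on top, 58 mm across, 28 mm high, 0.05 to 0.1 kg, lying mouth down on the bench. Origin: centre of the skirt's lower edge; z up. Inside are 3 lugs, 6 mm wide and 4 mm high, 2 mm above the lower edge, reaching in to 19.2 mm from the axis; they look alike and their angle is not marked.
- neck_top (a point): Point on the axis of the aluminium filler neck, at its metal rim, 114 mm above the bench, z up (does not show the thread's angle, which is unknown). Neck: 36 mm across, bevelled at the rim, 26 mm tall above a boss. A soft black seal ring (28 mm) stands 5 mm above the rim. Starts of the 3 thread ribs: 6 mm below the rim. On the ribs the cap's origin is 8 to 12 mm below it; over 30 N there bruises them.
- cylinder_head: Fixed steel cylinder head (128x226 mm) with its aluminium rocker cover, cover top 84 mm above the bench, 88 mm at fins and boss; origin under its centre, y along its length; neck 45 mm from the centre towards -y. Right-hand thread: 3 ribs of 76 degrees, 46 mm across, 4 mm thick, falling 4 mm clockwise to a stop post; 36 degree gaps between a post and the next rib start.
- thread (a point): Point on the neck's axis level with the thread starts, 108 mm above the bench. Clockwise on top of a rib the cap jams high at a post. Anticlockwise it climbs up to 4 mm, then drops in a gap onto the seal, origin 16.5 mm below the rim; a post is 20 degrees on. From there clockwise 75 to 95 degrees to home: origin 19.5 mm below the rim, seal pushing 18 N. 0.5 N m at the stop is tight, 0.9 N m forcing it, as is 0.5 N m before it caught.
- pliers: Orange-handled combination pliers, 171x55x15 mm, lying on the bench left of the head; bystander.
- sand_block: Brown sanding block, 56x100x29 mm, lying on the bench to the right; bystander.
- cup: Empty light plastic cup, 79 mm across, 92 mm high, standing behind and right of the head; bystander.
- caliper: Steel vernier caliper, 74x202x12 mm, lying right of the head; bystander.
- bolt: Steel hex bolt standing on its head on the bench between robot and head, 21 mm across, 54 mm high; bystander, easily tipped.
- magnet: Red welding magnet, 35x79x16 mm, lying at the front right; bystander.
Not all that is in view belongs to the job. Of the things like the cap, leave any that is orange; of the rest the smaller one is meant.

How it is judged:
By the outcome, as a careful person would: the job done as asked, in the order asked, and still so for the second after the job is handed in, with the robot touching nothing.
It also fails if it takes over 67 s, if anything falls off the work surface, if the arm or the gripper's body presses on something with over 40 N, if the wrist force passes 120 N, or if a joint passes its speed limit or range.

## Working session

There is one attempt and no reset: what is moved stays moved. The work goes in short steps, Python scripts to look and compute and a tool call to move; the robot and the scene stay as the last step left them, time stands still between calls to the robot, and variables do not carry over. Pictures are saved under pics/ and viewed, at most 10 in all, crops included, and the job is handed in when it is done.

Besides the shell and the picture viewer there is one more tool, called after ">>>" by a JSON object that holds its "fn" and its "kwargs". jog_arm: Moves the arm, as the interface text tells. Its arguments: {"type":"object","properties":{"motion":{"type":"array","items":{"type":"number"}},"hand":{"type":"number"},"force":{"type":"number"}},"required":["motion"]}

```bash
mkdir -p pics; ls; cat > h.py <<'E'
import numpy as np, cv2
from station import manip, cams
def cam(name, st=None):
    p=cams.camera_params(name); f=210/np.tan(np.radians(p["vfov"])/2)
    if name=="wrist":
        st=st or manip.state(); T=np.array(p["tool_from_camera"]); R0=np.array(st["tcp_rot"]).reshape(3,3)
        R=R0@T[:3,:3]; o=np.array(st["tool_pos"])+R0@T[:3,3]
    else:
        Rc=cv2.Rodrigues(np.array(p["rvec"],float))[0]; R=Rc.T; o=-R@np.array(p["tvec"],float).ravel()
    return dict(f=f,cx=p["cx"],cy=p["cy"],k1=p["k1"],R=R,o=o)
def ray(c,u,v):
    d=np.array([(u-c["cx"])/c["f"],(v-c["cy"])/c["f"]]); s=d.copy()
    for _ in range(20): s=d/(1+c["k1"]*(s@s))
    r=c["R"]@np.array([s[0],s[1],1]); return c["o"],r/np.linalg.norm(r)
def onz(c,u,v,z):
    o,r=ray(c,u,v); return o+r*(z-o[2])/r[2]
def proj(c,P):
    q=c["R"].T@(np.array(P)-c["o"]); s=q[:2]/q[2]; s=s*(1+c["k1"]*(s@s)); return s*c["f"]+[c["cx"],c["cy"]]
def tri(a,b):
    (o1,r1),(o2,r2)=a,b; t=np.linalg.lstsq(np.stack([r1,-r2],1),o2-o1,rcond=None)[0]
    p,q=o1+r1*t[0],o2+r2*t[1]; return (p+q)/2,np.linalg.norm(p-q)
E
python3 - <<'E'
from h import *
s=manip.state(); print({k:np.round(s[k],3).tolist() for k in s})
print(manip.hold_point_z)
for n in("scene","top"):
    cv2.imwrite(f"pics/{n}0.png",cams.capture(n)); c=cam(n); print(n,c["o"],c["R"][:,2],c["f"],c["k1"])
print(cams.camera_params("wrist"))
E
```

```text
pics
{'time_s': 0.0, 'joint_pos': [0.924, 0.313, 1.498, 0.0, 1.331, -0.223], 'qd': [0.001, -0.002, 0.0, -0.0, -0.002, -0.0], 'effort': [0.0, -41.226, -25.975, -0.0, 0.004, -0.0], 'tool_pos': [0.216, 0.478, 0.303], 'tcp_rot': [[-0.912, 0.411, -0.001], [0.411, 0.912, -0.001], [0.0, -0.001, -1.0]], 'force': [-0.387, 0.15, -0.269], 'ft_torque': [0.034, 0.097, 0.003], 'grasp_force': 0.0, 'grip_width': 1.004}
0.0539
scene [-0.29952541 -0.83924373  0.80972392] [ 0.63597932  0.54628185 -0.54507471] 483.47480328231234 -0.12262912159027113
top [ 0.23396055 -0.1457508   1.6737126 ] [ 1.79589488e-01 -2.78766926e-04 -9.83741601e-01] 528.9670200337243 -0.09100871168595953
{'vfov': 63.99226573352844, 'cx': 273.77277901965044, 'cy': 206.84582161562113, 'k1': -0.007661356995631009, 'tool_from_camera': array([[ 1.56254817e-03, -9.63647346e-01, -2.67172887e-01,
         6.62909410e-02],
       [ 9.99998609e-01,  1.35002715e-03,  9.79125979e-04,
         1.42042384e-03],
       [-5.82841499e-04, -2.67174046e-01,  9.63648115e-01,
        -7.07150670e-02],
       [ 0.00000000e+00,  0.00000000e+00,  0.00000000e+00,
         1.00000000e+00]])}
```

View pics/scene0.png

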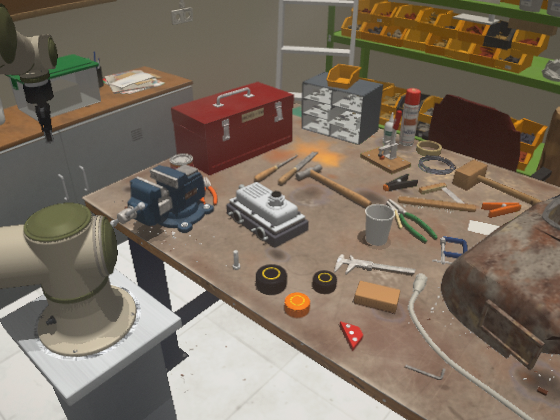

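View pics/top0.png

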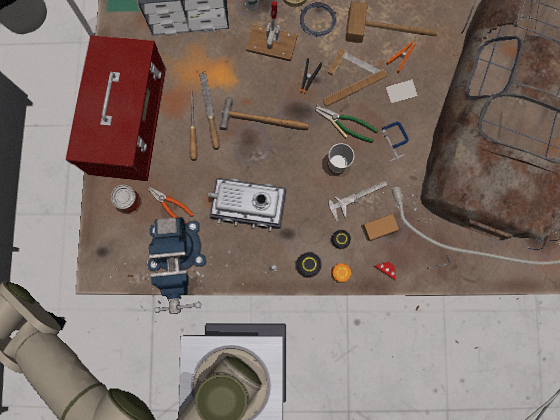

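Candidates are the large black cap at scene (271,278) / top (309,264), the small black cap at scene (324,281) / top (341,239), and the orange cap at scene (298,303) / top (341,272). Leaving the orange one and taking the smaller of the rest, I choose (324,281) / (341,239). The filler neck is at scene (278,198) / top (262,198).

```bash
python3 - <<'E'
from h import *
s=cv2.imread("pics/scene0.png"); t=cv2.imread("pics/top0.png"); cs,ct=cam("scene"),cam("top")
def yel(im,x0,y0,r=14):
    h=cv2.cvtColor(im[y0-r:y0+r,x0-r:x0+r],cv2.COLOR_BGR2HSV); m=cv2.inRange(h,(22,110,90),(35,255,255))
    p=cv2.findNonZero(m); (c,w,a)=cv2.fitEllipse(p) if len(p)>5 else ((0,0),0,0); x,y,ww,hh=cv2.boundingRect(p)
    return (x+ww/2-.5+x0-r, y+hh/2-.5+y0-r),(ww,hh)
for nm,a,b in(("small",(324,281),(341,239)),("large",(271,278),(309,264))):
    u,wu=yel(s,*a); v,wv=yel(t,*b); P,e=tri(ray(cs,*u),ray(ct,*v)); print(nm,u,wu,v,wv,P.round(4),e.round(4), onz(ct,*v,.028).round(4))
print("neck", [x if np.isscalar(x) else np.round(x,4) for x in tri(ray(cs,277,196),ray(ct,262,198))])
a=cv2.resize(t[165:285,190:360],None,fx=4,fy=4,interpolation=3)
cv2.imwrite("pics/c1.png",a)
b=cv2.resize(s[175:325,220:350],None,fx=4,fy=4,interpolation=3); cv2.imwrite("pics/c2.png",b)
E
```

```text
small (325.0, 277.0) (15, 9) (341.5, 238.0) (12, 11) [ 0.4521 -0.3456  0.0296] 0.0015 [ 0.4528 -0.3464  0.028 ]
large (271.0, 273.0) (19, 13) (309.0, 264.0) (15, 15) [ 0.3699 -0.2426  0.0381] 0.001 [ 0.3711 -0.2436  0.028 ]
neck [array([ 0.5621, -0.0972,  0.1098]), np.float64(0.0033024463054743916)]
```

View pics/c1.png

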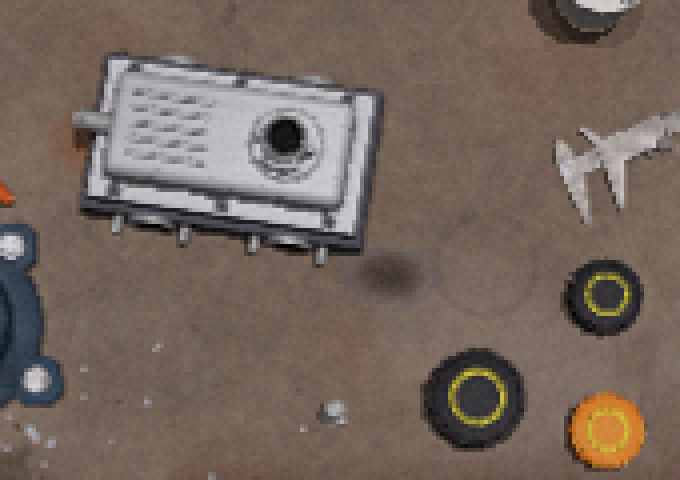

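View pics/c2.png

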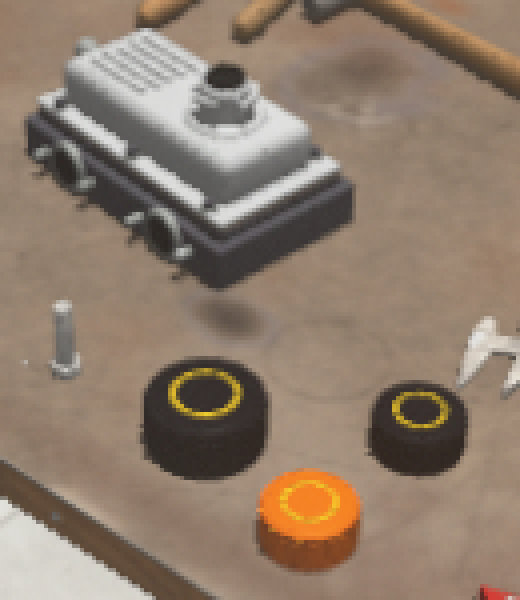

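The crop confirms it: the small black cap is at crop (606,295), top (341.5,238.7). Its ring top measures 29.6 mm high against 28 mm nominal, and the larger black one stands higher at 38 mm. The neck and seal are at crop (286,134). First move is to hover above the neck, turned to yaw 0.

```bash
cat >> h.py <<'E'
def rows(target,yawturn,n,zprof=None):
    s=manip.state(); R=np.array(s["tcp_rot"]).reshape(3,3); p=np.array(s["tool_pos"]); d=(np.array(target)-p)/n
    yaw=np.arctan2(R[1,0],R[0,0]); out=[]
    for i in range(n):
        x=np.array([np.cos(yaw),np.sin(yaw)]); y=np.array([np.sin(yaw),-np.cos(yaw)])
        out.append([round(1000*d[:2]@x),round(1000*d[:2]@y),round(-1000*d[2]) if zprof is None else zprof[i],round(yawturn/n,4)]); yaw-=yawturn/n
    return out
E
python3 - <<'E'
from h import *
s=manip.state(); R=s["tcp_rot"]; print(np.arctan2(R[1][0],R[0][0]))
for r in rows((0.562,-0.097,.33),2.718,16,[-30]*3+[0]*10+[20]*3): print(r)
E
```

```text
2.717809742931216
[-35, -24, -30, 0.1699]
[-38, -18, -30, 0.1699]
[-40, -11, -30, 0.1699]
[-42, -4, 0, 0.1699]
[-42, 3, 0, 0.1699]
[-41, 10, 0, 0.1699]
[-38, 17, 0, 0.1699]
[-35, 23, 0, 0.1699]
[-31, 29, 0, 0.1699]
[-25, 33, 0, 0.1699]
[-19, 37, 0, 0.1699]
[-13, 40, 0, 0.1699]
[-6, 42, 0, 0.1699]
[1, 42, 20, 0.1699]
[8, 41, 20, 0.1699]
[15, 39, 20, 0.1699]
```

>>> {"fn": "jog_arm", "kwargs": {"motion": [-35,-24,-30,0.17,-38,-18,-30,0.17,-40,-11,-30,0.17,-42,-4,0,0.17,-42,3,0,0.17,-41,10,0,0.17,-38,17,0,0.17,-35,23,0,0.17,-31,29,0,0.17,-25,33,0,0.17], "hand": 1}}

```text
time_s: 1.35
tool_pos: [0.4322, 0.1172, 0.3937]
tcp_rot: [[0.53, 0.848, -0.0], [0.848, -0.53, 0.0], [-0.0, -0.0, -1.0]]
force: [-0.1, -0.3, 0.4]
grip_width: 0.999
grasp_force: 0.0
```

>>> {"fn": "jog_arm", "kwargs": {"motion": [-19,37,0,0.17,-13,40,0,0.17,-6,42,0,0.17,1,42,20,0.17,8,41,20,0.17,15,39,20,0.17,0,0,0,0,0,0,0,0]}}

```text
time_s: 2.35
tool_pos: [0.5599, -0.0977, 0.334]
tcp_rot: [[1.0, -0.001, -0.0], [-0.001, -1.0, 0.0], [-0.0, -0.0, -1.0]]
force: [-0.5, 0.5, 0.3]
grip_width: 1.001
grasp_force: 0.0
```

```bash
python3 - <<'E'
from h import *
import pickle
s=manip.state(); im=cams.capture("wrist"); cv2.imwrite("pics/w1.png",im); c=cam("wrist",s); pickle.dump(c,open("w1.pkl","wb"))
print(proj(c,(.562,-.097,.119)),proj(c,(.562,-.097,.114)))
print(rows((.45,-.346,.24),0,6))
E
```

```text
[273.99017126 193.81640498] [273.99008935 192.52580202]
[[-18, 41, 16, 0.0], [-18, 41, 16, 0.0], [-18, 41, 16, 0.0], [-18, 41, 16, 0.0], [-18, 41, 16, 0.0], [-18, 41, 16, 0.0]]
```

View pics/w1.png

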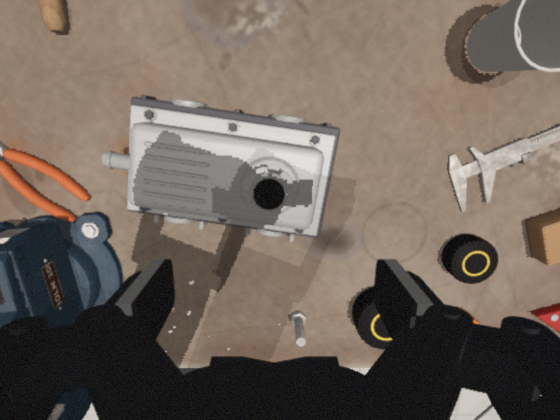

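The wrist view shows the black seal ring at about (269,194), close to the prediction (274,194). The cap's ring is at (477,262), and the bolt is at (300,330).

```bash
python3 - <<'E'
from h import *
import pickle
im=cv2.imread("pics/w1.png"); c=pickle.load(open("w1.pkl","rb"))
g=im[165:225,240:300].max(2); m=(g<35).astype(np.uint8)
n,l,st,ce=cv2.connectedComponentsWithStats(m); k=1+np.argmax(st[1:,4])
p=cv2.findContours((l==k).astype(np.uint8),0,1)[0][0]; (cc,r)=cv2.minEnclosingCircle(p); e=cv2.fitEllipse(p)
print(st[k],ce[k]+[240,165],np.array(cc)+[240,165],r,e)
u=np.array(e[0])+[240,165]; P=onz(c,*u,.119); print("neck",P.round(4),"diam mm",np.mean(e[1])/c["f"]*(c["o"][2]-.119)*1000)
ct=cam("top"); t=cv2.imread("pics/top0.png"); g=t[188:210,250:275].max(2); m=(g<45).astype(np.uint8); M=cv2.moments(m,True); v=(M["m10"]/M["m00"]+250,M["m01"]/M["m00"]+188); print(v,M["m00"]); print(tri(ray(c,*u),ray(ct,*v)))
h=cv2.cvtColor(im[240:285,450:505],cv2.COLOR_BGR2HSV); m=cv2.inRange(h,(22,110,90),(35,255,255)); e=cv2.fitEllipse(cv2.convexHull(cv2.findNonZero(m))); u=np.array(e[0])+[450,240]
print("cap",u,onz(c,*u,.028).round(4),tri(ray(c,*u),ray(ct,341.5,238)))
E
```

```text
[ 14  14  30  30 697] [268.55810617 193.73601148] [268.54741287 193.71551704] 15.035734176635742 ((28.563796997070312, 28.728158950805664), (28.806116104125977, 29.027494430541992), 109.46847534179688)
neck [ 0.5621 -0.0923  0.119 ] diam mm 24.582002067448872
(260.79245283018867, 198.54716981132074) 53.0
(array([ 0.56082784, -0.09352079,  0.11344221]), np.float64(0.002694789199434089))
cap [475.48777008 263.03722572] [ 0.454  -0.3434  0.028 ] (array([ 0.45279547, -0.34626421,  0.02455938]), np.float64(0.0014038721945312026))
```

>>> {"fn": "jog_arm", "kwargs": {"motion": [-18,41,0,0,-18,41,16,0,-18,41,16,0,-18,41,16,0,-18,41,16,0,-18,41,16,0,0,0,0,0,0,0,0,0]}}

```text
time_s: 3.4
tool_pos: [0.4521, -0.3428, 0.2548]
tcp_rot: [[1.0, -0.001, 0.001], [-0.001, -1.0, -0.001], [0.001, 0.001, -1.0]]
force: [0.0, 0.5, -0.1]
grip_width: 1.001
grasp_force: 0.0
```

```bash
python3 - <<'E'
from h import *
s=manip.state(); im=cams.capture("wrist"); cv2.imwrite("pics/w2.png",im); c=cam("wrist",s)
q=proj(c,(.4525,-.346,.028)).astype(int); print(q)
x,y=q-60; h=cv2.cvtColor(im[y:y+120,x:x+120],cv2.COLOR_BGR2HSV); m=cv2.inRange(h,(22,110,90),(35,255,255)); e=cv2.fitEllipse(cv2.convexHull(cv2.findNonZero(m))); u=np.array(e[0])+[x,y]
P=onz(c,*u,.028); print(u,e,P.round(4)); print(rows((P[0],P[1],.08),0,5), manip.state()["tool_pos"])
import pickle; c1=pickle.load(open("w1.pkl","rb")); 
E
```

```text
[277 192]
[274.31806183 191.16684723] ((57.31806182861328, 59.166847229003906), (36.00127410888672, 36.2845458984375), 64.6680679321289) [ 0.4541 -0.3427  0.028 ]
[[0, 0, 35, 0.0], [0, 0, 35, 0.0], [0, 0, 35, 0.0], [0, 0, 35, 0.0], [0, 0, 35, 0.0]] [ 0.45223507 -0.34259295  0.2548705 ]
```

View pics/w2.png

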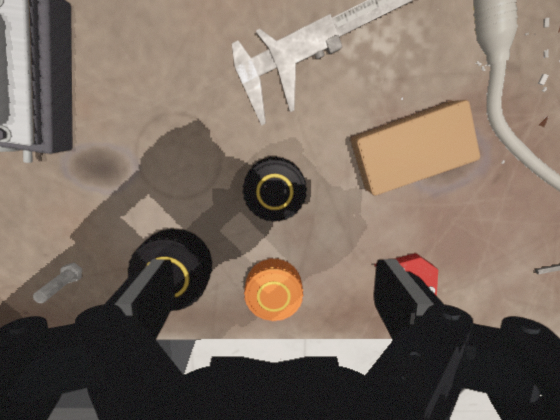

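The view shows the small black cap's ring centred at (274,191). The big cap (170,270) and orange cap (274,295) are clear of the fingers' line. The cap is at (0.454, -0.343), so I descend and grip.

>>> {"fn": "jog_arm", "kwargs": {"motion": [2,0,35,0,0,0,35,0,0,0,35,0,0,0,35,0,0,0,20,0,0,0,15,0,0,0,0,0,0,0,0,0]}}

```text
time_s: 4.45
tool_pos: [0.454, -0.3439, 0.0799]
tcp_rot: [[1.0, -0.002, 0.001], [-0.002, -1.0, -0.001], [0.001, 0.001, -1.0]]
force: [0.8, -0.7, 0.4]
grip_width: 1.003
grasp_force: 0.0
```

>>> {"fn": "jog_arm", "kwargs": {"motion": [0,0,0,0,0,0,0,0,0,0,0,0,0,0,0,0,0,0,0,0], "hand": -1, "force": 35}}

```text
time_s: 5.08
tool_pos: [0.4537, -0.344, 0.0798]
tcp_rot: [[1.0, -0.002, 0.001], [-0.002, -1.0, -0.001], [0.001, 0.001, -1.0]]
force: [-1.1, 0.7, 5.2]
grip_width: 0.659
grasp_force: 36.6
```

```bash
python3 - <<'E'
from h import *
s=manip.state(); print(s["grip_width"],s["grasp_force"],s["force"],s["tool_pos"])
im=cams.capture("wrist"); cv2.imwrite("pics/w3.png",im); c=cam("wrist",s)
h=cv2.cvtColor(im,cv2.COLOR_BGR2HSV); print(proj(c,(.454,-.343,.028)))
E
```

```text
0.6586644893018301 36.61621148698032 [-1.06829836  0.66634226  5.21831837] [ 0.45370807 -0.34401152  0.07982376]
[272.97074204 290.18894838]
```

View pics/w3.png

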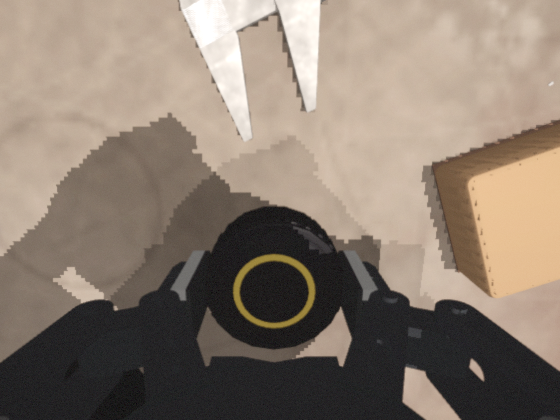

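The cap is gripped; the ring is at (274,291) against a predicted (273,290), so the wrist calibration is within 0.5 mm. Next I lift it and look at the neck a second time, set back from it.

>>> {"fn": "jog_arm", "kwargs": {"motion": [0,0,-20,0,0,0,-35,0,0,0,-45,0,0,0,-45,0,4,-25,-35,0,4,-45,0,0,4,-45,0,0,5,-45,0,0,5,-45,0,0,4,-46,0,0]}}

```text
time_s: 6.38
tool_pos: [0.48, -0.0914, 0.2591]
tcp_rot: [[1.0, -0.003, 0.0], [-0.003, -1.0, -0.0], [0.0, 0.0, -1.0]]
force: [0.5, 0.4, -1.5]
grip_width: 0.658
grasp_force: 37.8
```

>>> {"fn": "jog_arm", "kwargs": {"motion": [0,0,0,0,0,0,0,0,0,0,0,0]}}

```text
time_s: 6.75
tool_pos: [0.48, -0.0938, 0.2589]
tcp_rot: [[1.0, -0.004, -0.0], [-0.004, -1.0, -0.0], [-0.0, 0.0, -1.0]]
force: [0.2, 0.2, -0.7]
grip_width: 0.662
grasp_force: 37.7
```

```bash
python3 - <<'E'
from h import *
s=manip.state(); im=cams.capture("wrist"); cv2.imwrite("pics/w4.png",im); c=cam("wrist",s)
print(s["tool_pos"],s["force"],s["ft_torque"],s["grip_width"])
h=cv2.cvtColor(im,cv2.COLOR_BGR2HSV)
def ring():
    m=cv2.inRange(h[200:],(22,110,60),(35,255,255)); e=cv2.fitEllipse(cv2.convexHull(cv2.findNonZero(m))); return np.array(e[0])+[0,200],e[1]
u,w=ring(); P=onz(c,*u,s["tool_pos"][2]-.0798+.028); print("ring",u,w,"cap-tool",P-np.array(s["tool_pos"]))
q=proj(c,(.562,-.0925,.119)); x,y=(q-35).astype(int); y=max(y,0)
m=(im[y:y+70,x:x+70].max(2)<35).astype(np.uint8); n,l,st,ce=cv2.connectedComponentsWithStats(m); k=1+np.argmax(st[1:,4])
e=cv2.fitEllipse(cv2.findContours((l==k).astype(np.uint8),0,1)[0][0]); u=np.array(e[0])+[x,y]; print(q,u,e[1],st[k],"neck",onz(c,*u,.119),onz(c,*u,.114),np.mean(e[1])/c["f"]*np.linalg.norm(c["o"]-[.562,-.0925,.119]))
cv2.imwrite("pics/w4c.png",np.hstack([cv2.resize(im[y:y+70,x:x+70],(400,400),interpolation=cv2.INTER_CUBIC),cv2.resize(im[180:380,180:380],(400,400))]))
E
```

```text
[ 0.480019   -0.09377324  0.25888177] [ 0.24988474  0.15825338 -0.74046677] [ 0.03485559  0.00856559 -0.00996866] 0.662291218239929
ring [376.2744751  304.41049194] (102.3574447631836, 303.1120300292969) cap-tool [-0.00636829 -0.04145562 -0.0518    ]
[272.61401519  91.82412604] [274.67583466  76.89356613] (4.595230579376221, 12.828664779663086) [30 18 16  7 33] neck [ 0.57033289 -0.0937362   0.119     ] [ 0.5708339  -0.09374869  0.114     ] 0.005468482965799489
```

View pics/w4c.png

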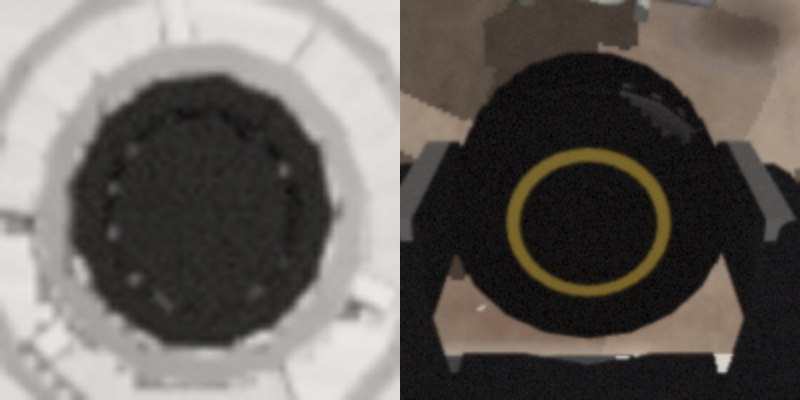

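The left crop shows the dark seal with the metal rim around it, and the ribs and posts outside. The right crop shows the cap level between the pads. The fit thresholds were too tight, so I refit on the same picture.

```bash
python3 - <<'E'
from h import *
s=manip.state(); im=cv2.imread("pics/w4.png"); c=cam("wrist",s); tp=np.array(s["tool_pos"])
h=cv2.cvtColor(im,cv2.COLOR_BGR2HSV)
m=cv2.inRange(h[230:350,220:330],(20,80,60),(38,255,255)); e=cv2.fitEllipse(cv2.convexHull(cv2.findNonZero(m))); u=np.array(e[0])+[220,230]; print("ring",u,e[1],onz(c,*u,tp[2]-.0798+.028)-tp)
x,y=237,56; g=im[y:y+70,x:x+70].max(2)
def fit(m,z):
    n,l,st,ce=cv2.connectedComponentsWithStats(m.astype(np.uint8)); k=l[37,34]; cn=max(cv2.findContours((l==k).astype(np.uint8),0,1)[0],key=cv2.contourArea)
    e=cv2.fitEllipse(cv2.convexHull(cn)); u=np.array(e[0])+[x,y]; print(u,e[1],"->",onz(c,*u,z).round(4),"diam",(np.mean(e[1])+1)/c["f"]*(c["o"][2]-z)*np.cos(np.radians(15))*1e3)
for t in (80,100): fit(g<t,.119)
for t in (190,200): fit(g<t,.114)
P=onz(c,*(np.array([272.6,91.8])),.119)
E
```

```text
ring [273.8062973  290.63087082] (74.3058853149414, 82.27127075195312) [ 6.11554499e-05  7.17711959e-04 -5.18000000e-02]
[271.72029877  92.46306229] (44.5341682434082, 47.08651351928711) -> [ 0.5616 -0.092   0.119 ] diam 28.323829484776052
[271.51874161  92.53481293] (45.63405990600586, 47.73935317993164) -> [ 0.5616 -0.0918  0.119 ] diam 28.854097607133593
[270.75891876  94.39818573] (59.36591339111328, 64.72476959228516) -> [ 0.5608 -0.0913  0.114 ] diam 39.053125844990056
[268.90002251 100.14728928] (67.41478729248047, 75.86864471435547) -> [ 0.5575 -0.0902  0.114 ] diam 44.99755270658697
```

Neck at (0.5617, -0.0928), with the seal diameter at 28.3 mm against 28 mm nominal. Moving over it.

>>> {"fn": "jog_arm", "kwargs": {"motion": [15,-1,0,0,30,0,0,0,27,0,10,0,10,0,20,0,0,0,19,0,0,0,0,0,0,0,0,0,0,0,0,0]}}

```text
time_s: 7.8
tool_pos: [0.5623, -0.0923, 0.2109]
tcp_rot: [[1.0, -0.002, 0.002], [-0.002, -1.0, -0.001], [0.002, 0.001, -1.0]]
force: [0.0, -1.3, -0.8]
grip_width: 0.657
grasp_force: 37.7
```

>>> {"fn": "jog_arm", "kwargs": {"motion": [-0.5,0.5,5,0,0,0,5,0,0,0,4,0,0,0,3,0,0,0,3,0,0,0,1,0,0,0,0,0]}}

```text
time_s: 8.68
tool_pos: [0.5616, -0.0925, 0.1889]
tcp_rot: [[1.0, -0.002, -0.0], [-0.002, -1.0, -0.0], [-0.0, 0.0, -1.0]]
force: [0.4, -0.6, -1.0]
grip_width: 0.661
grasp_force: 37.7
```

```bash
cat > st.py <<'E'
from h import *
s=manip.state(); R=np.array(s["tcp_rot"]); tp=np.array(s["tool_pos"])
print("t",round(s["time_s"],2),"org z-rim mm",((tp[2]-.0798-.114)*1000).round(1),"xy",tp[:2].round(4),"yaw",np.degrees(np.arctan2(R[1,0],R[0,0])).round(1),"F",np.round(s["force"],1),"T",np.round(s["ft_torque"],2),"w",round(s["grip_width"],3),"g",round(s["grasp_force"],1),"j",np.round(s["joint_pos"],2))
E
python3 st.py
```

```text
t 8.68 org z-rim mm -4.9 xy [ 0.5616 -0.0925] yaw -0.1 F [ 0.4 -0.6 -1. ] T [ 0.02  0.05 -0.02] w 0.661 g 37.7 j [-0.37  0.52  1.51 -0.    1.11  1.2 ]
```

>>> {"fn": "jog_arm", "kwargs": {"motion": [0,0,1,0,0,0,1,0,0,0,1,0,0,0,0,0]}}

```text
time_s: 9.18
tool_pos: [0.5616, -0.0925, 0.1859]
tcp_rot: [[1.0, -0.002, 0.0], [-0.002, -1.0, 0.0], [0.0, -0.0, -1.0]]
force: [-0.2, -0.3, -0.4]
grip_width: 0.659
grasp_force: 37.7
```

>>> {"fn": "jog_arm", "kwargs": {"motion": [0,0,1,0,0,0,0,0]}}

```text
time_s: 9.43
tool_pos: [0.5617, -0.0925, 0.1853]
tcp_rot: [[1.0, -0.002, 0.001], [-0.002, -1.0, -0.0], [0.001, 0.0, -1.0]]
force: [-2.0, 0.0, 3.9]
grip_width: 0.659
grasp_force: 38.2
```

>>> {"fn": "jog_arm", "kwargs": {"motion": [0,0,1,0,0,0,0,0]}}

```text
time_s: 9.68
tool_pos: [0.5616, -0.0927, 0.1839]
tcp_rot: [[1.0, -0.002, 0.0], [-0.002, -1.0, -0.001], [0.0, 0.001, -1.0]]
force: [-0.2, -2.1, -0.1]
grip_width: 0.656
grasp_force: 37.7
```

>>> {"fn": "jog_arm", "kwargs": {"motion": [0,0,1,0,0,0,0,0]}}

```text
time_s: 9.93
tool_pos: [0.5616, -0.0928, 0.183]
tcp_rot: [[1.0, -0.003, 0.0], [-0.003, -1.0, -0.0], [0.0, 0.0, -1.0]]
force: [-2.1, -2.5, 2.6]
grip_width: 0.661
grasp_force: 37.9
```

>>> {"fn": "jog_arm", "kwargs": {"motion": [0,0,1,0,0,0,0,0]}}

```text
time_s: 10.18
tool_pos: [0.5616, -0.0928, 0.1823]
tcp_rot: [[1.0, -0.003, 0.0], [-0.003, -1.0, -0.001], [0.0, 0.001, -1.0]]
force: [-2.5, -2.1, 5.8]
grip_width: 0.66
grasp_force: 38.2
```

>>> {"fn": "jog_arm", "kwargs": {"motion": [-0.4,0.4,0,0,0,0,0.5,0,0,0,0,0]}}

```text
time_s: 10.55
tool_pos: [0.5615, -0.0929, 0.1821]
tcp_rot: [[1.0, -0.003, 0.002], [-0.003, -1.0, -0.0], [0.002, 0.0, -1.0]]
force: [-1.9, -0.2, 8.1]
grip_width: 0.658
grasp_force: 38.3
```

```bash
python3 st.py
```

```text
t 10.55 org z-rim mm -11.7 xy [ 0.5615 -0.0929] yaw -0.2 F [-1.9 -0.2  8.1] T [-0.16  0.31 -0.49] w 0.658 g 38.3 j [-0.37  0.53  1.52  0.    1.1   1.2 ]
```

>>> {"fn": "jog_arm", "kwargs": {"motion": [0,0,0,0]}}

```text
time_s: 10.68
tool_pos: [0.5615, -0.093, 0.1821]
tcp_rot: [[1.0, -0.003, 0.001], [-0.003, -1.0, -0.0], [0.001, 0.0, -1.0]]
force: [-2.2, -0.4, 8.2]
grip_width: 0.66
grasp_force: 38.3
```

```bash
python3 st.py
```

```text
t 10.68 org z-rim mm -11.7 xy [ 0.5615 -0.093 ] yaw -0.2 F [-2.2 -0.4  8.2] T [-0.11  0.33 -0.46] w 0.66 g 38.3 j [-0.37  0.53  1.52  0.    1.1   1.2 ]
```

There is steady clockwise torque of 0.46 N m at depth 11.7 mm, so a lug is probably rubbing a post's side. I lift off and turn 30° clockwise in the air, to come down on a rib just past its start.

>>> {"fn": "jog_arm", "kwargs": {"motion": [0,0,-2,0,0,0,-3,0,0,0,-3,0,0,0,0,0.17,0,0,0,0.17,0,0,0,0.17,0,0,0,0,0,0,0,0]}}

```text
time_s: 11.68
tool_pos: [0.5611, -0.0928, 0.1896]
tcp_rot: [[0.873, -0.487, -0.0], [-0.487, -0.873, 0.0], [-0.0, -0.0, -1.0]]
force: [-0.1, -0.2, -1.2]
grip_width: 0.657
grasp_force: 40.3
```

```bash
python3 st.py
```

```text
t 11.68 org z-rim mm -4.2 xy [ 0.5611 -0.0928] yaw -29.1 F [-0.1 -0.2 -1.2] T [ 0.01 -0.04  0.02] w 0.657 g 40.3 j [-0.37  0.52  1.51  0.    1.11  1.71]
```

>>> {"fn": "jog_arm", "kwargs": {"motion": [0,0,1,0,0,0,1,0,0,0,1,0,0,0,1,0,0,0,0,0]}}

```text
time_s: 12.3
tool_pos: [0.5612, -0.093, 0.1857]
tcp_rot: [[0.872, -0.49, 0.0], [-0.49, -0.872, -0.0], [0.0, 0.0, -1.0]]
force: [-0.4, 1.2, 3.3]
grip_width: 0.659
grasp_force: 40.7
```

>>> {"fn": "jog_arm", "kwargs": {"motion": [0,0,1,0,0,0,0,0]}}

```text
time_s: 12.55
tool_pos: [0.5613, -0.093, 0.1855]
tcp_rot: [[0.872, -0.49, 0.001], [-0.49, -0.872, -0.001], [0.001, 0.0, -1.0]]
force: [-2.4, 0.6, 9.4]
grip_width: 0.66
grasp_force: 41.3
```

>>> {"fn": "jog_arm", "kwargs": {"motion": [0,0,1,0,0,0,0,0]}}

```text
time_s: 12.8
tool_pos: [0.5614, -0.093, 0.1853]
tcp_rot: [[0.872, -0.49, 0.001], [-0.49, -0.872, -0.001], [0.002, 0.0, -1.0]]
force: [-6.5, 2.5, 16.2]
grip_width: 0.656
grasp_force: 41.9
```

```bash
python3 st.py
```

```text
t 12.8 org z-rim mm -8.5 xy [ 0.5614 -0.093 ] yaw -29.3 F [-6.5  2.5 16.2] T [ 0.24  1.07 -0.05] w 0.656 g 41.9 j [-0.37  0.52  1.51 -0.    1.1   1.71]
```

That seats on a rib near its start, at 8.4 mm as predicted. Easing to about 8 N and turning backward.

>>> {"fn": "jog_arm", "kwargs": {"motion": [0,0,-1.3,0,0,0,0,-0.06,0,0,0,-0.06,0,0,0,0]}}

```text
time_s: 13.3
tool_pos: [0.5615, -0.093, 0.1852]
tcp_rot: [[0.924, -0.383, 0.001], [-0.383, -0.924, -0.0], [0.002, -0.0, -1.0]]
force: [0.3, -0.3, 5.6]
grip_width: 0.655
grasp_force: 40.8
```

```bash
python3 st.py
```

```text
t 13.3 org z-rim mm -8.6 xy [ 0.5615 -0.093 ] yaw -22.5 F [ 0.3 -0.3  5.6] T [ 0.16 -0.04 -0.03] w 0.655 g 40.8 j [-0.37  0.52  1.51  0.    1.1   1.59]
```

>>> {"fn": "jog_arm", "kwargs": {"motion": [0,0,0.4,-0.06,0,0,0,-0.06,0,0,0,0]}}

```text
time_s: 13.68
tool_pos: [0.561, -0.0929, 0.1838]
tcp_rot: [[0.963, -0.27, -0.001], [-0.27, -0.963, 0.0], [-0.001, 0.0, -1.0]]
force: [0.1, -1.0, -0.6]
grip_width: 0.657
grasp_force: 40.3
```

```bash
python3 st.py
```

```text
t 13.68 org z-rim mm -10.0 xy [ 0.561  -0.0929] yaw -15.7 F [ 0.1 -1.  -0.6] T [-0.07 -0.03 -0.  ] w 0.657 g 40.3 j [-0.37  0.52  1.52 -0.    1.1   1.47]
```

It dropped at about yaw -19°. The post should be near 0°, which matches the earlier rub. Now pressing down in the gap onto the seal.

>>> {"fn": "jog_arm", "kwargs": {"motion": [0,0,1,-0.06,0,0,1.5,0,0,0,1.5,0,0,0,1.5,0,0,0,0,0]}}

```text
time_s: 14.3
tool_pos: [0.5611, -0.0929, 0.1787]
tcp_rot: [[0.977, -0.211, -0.0], [-0.211, -0.977, 0.0], [-0.0, -0.0, -1.0]]
force: [0.7, -0.5, -0.6]
grip_width: 0.658
grasp_force: 40.3
```

```bash
python3 st.py
```

```text
t 14.3 org z-rim mm -15.1 xy [ 0.5611 -0.0929] yaw -12.2 F [ 0.7 -0.5 -0.6] T [ 0.02 -0.01  0.05] w 0.658 g 40.3 j [-0.37  0.53  1.52 -0.    1.09  1.41]
```

>>> {"fn": "jog_arm", "kwargs": {"motion": [0,0,1,0,0,0,1,0,0,0,0,0]}}

```text
time_s: 14.68
tool_pos: [0.5612, -0.0929, 0.177]
tcp_rot: [[0.978, -0.211, 0.0], [-0.211, -0.978, -0.0], [0.0, 0.0, -1.0]]
force: [-0.5, -0.1, 1.7]
grip_width: 0.654
grasp_force: 40.5
```

>>> {"fn": "jog_arm", "kwargs": {"motion": [0,0,0.7,0,0,0,0,0]}}

```text
time_s: 14.92
tool_pos: [0.5612, -0.0929, 0.1764]
tcp_rot: [[0.978, -0.211, 0.0], [-0.211, -0.978, -0.0], [0.0, 0.0, -1.0]]
force: [-1.5, 1.2, 4.0]
grip_width: 0.656
grasp_force: 40.8
```

```bash
python3 st.py
```

```text
t 14.93 org z-rim mm -17.4 xy [ 0.5612 -0.0929] yaw -12.2 F [-1.5  1.2  4. ] T [0.02 0.27 0.02] w 0.656 g 40.8 j [-0.37  0.53  1.52 -0.    1.09  1.41]
```

It is seated on the seal at about -16.5 to -17 mm. Joint 6 lacks range for the whole forward turn, so I screw about 55° to catch, then regrip.

>>> {"fn": "jog_arm", "kwargs": {"motion": [0,0,0,0.08,0,0,0,0.08,0,0,0,0.1,0,0,0.1,0.1,0,0,0,0]}}

```text
time_s: 15.55
tool_pos: [0.5615, -0.0931, 0.1764]
tcp_rot: [[0.841, -0.541, 0.001], [-0.541, -0.841, -0.001], [0.001, -0.0, -1.0]]
force: [0.5, 0.1, 4.5]
grip_width: 0.659
grasp_force: 40.8
```

```bash
python3 st.py
```

```text
t 15.55 org z-rim mm -17.4 xy [ 0.5615 -0.0931] yaw -32.7 F [0.5 0.1 4.5] T [-0.03 -0.05 -0.04] w 0.659 g 40.8 j [-0.37  0.53  1.52 -0.    1.08  1.77]
```

>>> {"fn": "jog_arm", "kwargs": {"motion": [0,0,0.1,0.1,0,0,0.2,0.1,0,0,0.2,0.1,0,0,0.3,0.1,0,0,0.3,0.1,0,0,0,0]}}

```text
time_s: 16.3
tool_pos: [0.5616, -0.0931, 0.1757]
tcp_rot: [[0.479, -0.878, 0.002], [-0.878, -0.479, -0.001], [0.002, -0.001, -1.0]]
force: [-0.5, 0.2, 7.2]
grip_width: 0.656
grasp_force: 41.0
```

```bash
python3 st.py
```

```text
t 16.3 org z-rim mm -18.1 xy [ 0.5616 -0.0931] yaw -61.4 F [-0.5  0.2  7.2] T [-0.03  0.07 -0.08] w 0.656 g 41.0 j [-0.37  0.54  1.52 -0.    1.08  2.27]
```

Caught, with low torque and depth 18.1 mm. Now I release, turn the hand back 80° and regrip.

>>> {"fn": "jog_arm", "kwargs": {"motion": [0,0,-0.8,0,0,0,0,0,0,0,0,0,0,0,0,0], "hand": 0.7}}

```text
time_s: 16.8
tool_pos: [0.5611, -0.0929, 0.1755]
tcp_rot: [[0.478, -0.878, -0.0], [-0.878, -0.478, 0.0], [-0.0, 0.0, -1.0]]
force: [-0.7, -0.3, -0.4]
grip_width: 0.852
grasp_force: 0.0
```

>>> {"fn": "jog_arm", "kwargs": {"motion": [0,0,0,-0.14,0,0,0,-0.18,0,0,0,-0.18,0,0,0,-0.18,0,0,0,-0.18,0,0,0,-0.18,0,0,0,-0.18,0,0,0,-0.18,0,0,0,0]}}

```text
time_s: 17.92
tool_pos: [0.5611, -0.0929, 0.1756]
tcp_rot: [[0.947, 0.321, -0.0], [0.321, -0.947, 0.0], [-0.0, -0.0, -1.0]]
force: [-0.1, 0.1, 0.6]
grip_width: 0.851
grasp_force: 0.0
```

```bash
python3 st.py; python3 - <<'E'
from h import *
a=cams.capture("wrist"); b=cams.capture("scene")
cv2.imwrite("pics/r1.png",np.hstack([cv2.resize(a[150:400,140:410],(400,370)),cv2.resize(b[160:260,220:328],(400,370),interpolation=2)]))
E
```

```text
t 17.93 org z-rim mm -18.2 xy [ 0.5611 -0.0929] yaw 18.7 F [-0.1  0.1  0.6] T [-0.01 -0.04 -0.04] w 0.851 g 0.0 j [-0.37  0.54  1.52  0.    1.08  0.87]
```

View pics/r1.png

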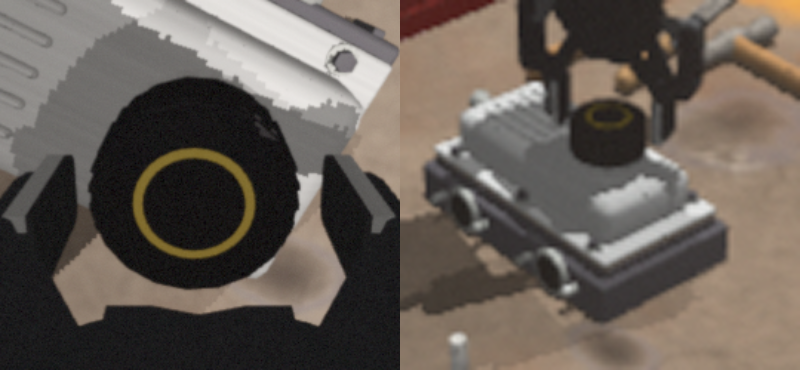

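The cap sits level on the neck, centred between the open pads. Regripping and screwing on.

>>> {"fn": "jog_arm", "kwargs": {"motion": [0,0,0,0,0,0,0,0,0,0,0,0,0,0,0,0], "hand": -1, "force": 40}}

```text
time_s: 18.52
tool_pos: [0.5611, -0.0928, 0.176]
tcp_rot: [[0.947, 0.322, -0.0], [0.322, -0.947, 0.0], [0.0, -0.0, -1.0]]
force: [-2.7, 1.4, 5.5]
grip_width: 0.658
grasp_force: 41.6
```

>>> {"fn": "jog_arm", "kwargs": {"motion": [0,0,0.4,0.1,0,0,0.4,0.1,0,0,0.4,0.1,0,0,0.3,0.08,0,0,0,0]}}

```text
time_s: 19.15
tool_pos: [0.5612, -0.0932, 0.175]
tcp_rot: [[0.999, -0.054, 0.0], [-0.054, -0.999, -0.001], [0.0, 0.001, -1.0]]
force: [-5.4, -1.0, 8.9]
grip_width: 0.66
grasp_force: 42.0
```

```bash
python3 st.py
```

```text
t 19.15 org z-rim mm -18.8 xy [ 0.5612 -0.0932] yaw -3.1 F [-5.4 -1.   8.9] T [ 0.    0.77 -0.06] w 0.66 g 42.0 j [-0.37  0.54  1.52 -0.    1.08  1.25]
```

>>> {"fn": "jog_arm", "kwargs": {"motion": [-0.3,0,0.2,0.05,-0.3,0,0.2,0.05,0,0,0.1,0.04,0,0,0,0]}}

```text
time_s: 19.65
tool_pos: [0.5609, -0.0932, 0.1746]
tcp_rot: [[0.981, -0.192, 0.002], [-0.192, -0.981, -0.001], [0.002, 0.001, -1.0]]
force: [-2.0, -0.7, 8.2]
grip_width: 0.659
grasp_force: 41.8
```

```bash
python3 st.py
```

```text
t 19.65 org z-rim mm -19.2 xy [ 0.5609 -0.0932] yaw -11.1 F [-2.  -0.7  8.2] T [0.   0.33 0.  ] w 0.659 g 41.8 j [-0.37  0.54  1.53 -0.    1.08  1.39]
```

>>> {"fn": "jog_arm", "kwargs": {"motion": [0,0,0.1,0.04,0,0,0,0.02,0,0,0,0]}}

```text
time_s: 20.02
tool_pos: [0.5609, -0.0932, 0.1745]
tcp_rot: [[0.968, -0.25, 0.002], [-0.25, -0.968, -0.001], [0.002, 0.001, -1.0]]
force: [-1.6, 0.7, 8.5]
grip_width: 0.664
grasp_force: 41.7
```

```bash
python3 st.py
```

```text
t 20.02 org z-rim mm -19.3 xy [ 0.5609 -0.0932] yaw -14.5 F [-1.6  0.7  8.5] T [-0.05  0.3   0.14] w 0.664 g 41.7 j [-0.37  0.54  1.53 -0.    1.08  1.45]
```

Torque is starting to rise, now 0.14. Small steps to the stop.

>>> {"fn": "jog_arm", "kwargs": {"motion": [0,0,0,0.02,0,0,0,0]}}

```text
time_s: 20.27
tool_pos: [0.5609, -0.0933, 0.1745]
tcp_rot: [[0.963, -0.269, 0.001], [-0.269, -0.963, -0.001], [0.002, 0.001, -1.0]]
force: [-1.9, -0.8, 8.1]
grip_width: 0.664
grasp_force: 41.5
```

```bash
python3 st.py
```

```text
t 20.27 org z-rim mm -19.3 xy [ 0.5609 -0.0933] yaw -15.6 F [-1.9 -0.8  8.1] T [-0.02  0.39  0.26] w 0.664 g 41.5 j [-0.37  0.54  1.53 -0.    1.08  1.47]
```

>>> {"fn": "jog_arm", "kwargs": {"motion": [0,0,0,0.03,0,0,0,0]}}

```text
time_s: 20.52
tool_pos: [0.5608, -0.0932, 0.1744]
tcp_rot: [[0.955, -0.297, 0.001], [-0.297, -0.955, -0.002], [0.001, 0.001, -1.0]]
force: [-2.7, -0.7, 8.5]
grip_width: 0.662
grasp_force: 41.2
```

```bash
python3 st.py
```

```text
t 20.52 org z-rim mm -19.4 xy [ 0.5608 -0.0932] yaw -17.3 F [-2.7 -0.7  8.5] T [-0.03  0.47  0.69] w 0.662 g 41.2 j [-0.37  0.54  1.53 -0.    1.08  1.5 ]
```

Tight at 0.69 N m, depth 19.4 mm, so it is home. I ease the twist slightly, release and back away upward.

>>> {"fn": "jog_arm", "kwargs": {"motion": [0,0,-0.8,-0.03,0,0,0,0,0,0,0,0]}}

```text
time_s: 20.9
tool_pos: [0.5608, -0.0932, 0.1746]
tcp_rot: [[0.963, -0.269, 0.001], [-0.269, -0.963, -0.001], [0.001, 0.0, -1.0]]
force: [0.1, -2.5, 2.9]
grip_width: 0.659
grasp_force: 42.5
```

>>> {"fn": "jog_arm", "kwargs": {"motion": [0,0,0,0,0,0,0,0,0,0,0,0,0,0,0,0,0,0,-10,0,0,0,-25,0,0,0,-40,0,0,0,-40,0,-20,0,-30,0,-20,0,0,0], "hand": 1}}

```text
time_s: 22.15
tool_pos: [0.522, -0.0821, 0.3225]
tcp_rot: [[0.963, -0.269, 0.005], [-0.269, -0.963, -0.002], [0.005, 0.001, -1.0]]
force: [-0.1, -0.3, -0.4]
grip_width: 1.0
grasp_force: 0.0
```

>>> {"fn": "jog_arm", "kwargs": {"motion": [0,0,0,0,0,0,0,0]}}

```text
time_s: 22.4
tool_pos: [0.5224, -0.0823, 0.3195]
tcp_rot: [[0.963, -0.269, 0.0], [-0.269, -0.963, -0.0], [0.0, -0.0, -1.0]]
force: [0.2, 1.0, 0.1]
grip_width: 0.999
grasp_force: 0.0
```

```bash
python3 - <<'E'
from h import *
s=manip.state(); a=cams.capture("wrist"); b=cams.capture("scene"); c=cam("wrist",s)
print(s["tool_pos"],s["force"])
h=cv2.cvtColor(a,cv2.COLOR_BGR2HSV); h2=cv2.cvtColor(b,cv2.COLOR_BGR2HSV)
q=proj(c,(.5611,-.093,.1225)); x,y=(q-35).astype(int)
m=cv2.inRange(h[y:y+70,x:x+70],(20,80,60),(38,255,255)); e=cv2.fitEllipse(cv2.convexHull(cv2.findNonZero(m))); u=np.array(e[0])+[x,y]
cs=cam("scene"); q2=proj(cs,(.5611,-.093,.1225)); x,y=(q2-13).astype(int)
m=cv2.inRange(h2[y:y+26,x:x+26],(20,80,60),(38,255,255)); bx=cv2.boundingRect(cv2.findNonZero(m)); v=(x+bx[0]+bx[2]/2-.5,y+bx[1]+bx[3]/2-.5)
print(u,v,onz(c,*u,.1225),tri(ray(c,*u),ray(cs,*v)))
cv2.imwrite("pics/f.png",np.hstack([cv2.resize(b[150:360,210:430],(400,382)),cv2.resize(a,(400,382))]))
E
```

```text
[ 0.52240627 -0.08227288  0.31949088] [0.20666335 0.97033176 0.13352883]
[274.08098602 150.29150009] (np.float64(276.0), np.float64(191.5)) [ 0.56252217 -0.09236096  0.1225    ] (array([ 0.56217521, -0.09198384,  0.1218806 ]), np.float64(0.0009161566888719276))
```

View pics/f.png

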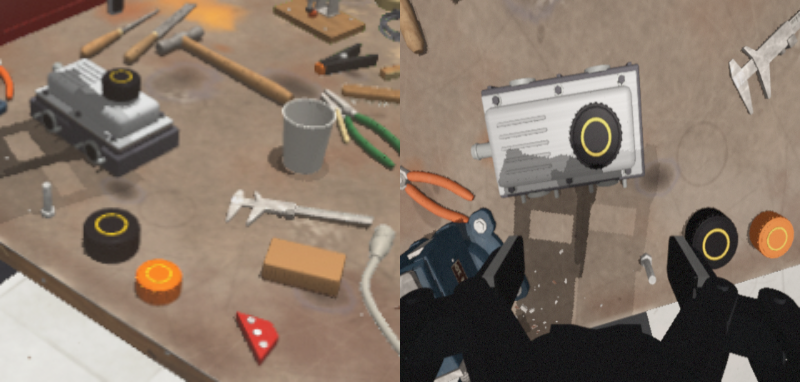

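The final view shows the cap level on the neck at (596,135), its top measured at 121.9 mm against 122.5 mm expected when home. The bolt, the other caps and the bystanders are undisturbed, and the hand is clear. Handing in.

```bash
python3 -c "
from station import manip
print(manip.hand_in())"
```

```text
the job is handed in; nothing more can be done
None
```

The small black cap is screwed fully home on the filler neck, level and released. It reached the stop at 0.69 N m, above the 0.5 that counts as tight and below the 0.9 that counts as forcing; nothing else was moved, and I handed the job in at about 22.5 s.

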